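Press a pipe end cap home with the trigger clamp

TASK

Pump the orange trigger of the bench clamp until its jaw has pushed the green end cap fully home against the collar on the pipe and bears firmly on it, feeling for the moment it seats so that you do not crush the cap. Then press the red release lever fully down and slide the jaw all the way back by its upright tab, leaving the cap on the pipe. Drive the cap only with the trigger - do not touch the cap, nor push the jaw by hand before the cap is home - and leave the bottles and the pipe nut alone.

Things in the scene. Friction and masses are not known exactly. Their poses are not given: they have to be found in the camera images.
- clamp: Bench clamp on a grey base board 130 x 360 x 12 mm. Origin: centre of the board's underside. Jaw advances along its +y; z up; -x side towards the robot. Along y (mm): trigger pad -150, grey head -95 to -20 (56 wide, 118 high), jaw, green cap on a white pipe, grey collar 113, aluminium anvil 128 to 158 (80 wide, 108 high). Bar, cap and pipe lie at x 0, 58 mm above the table. Position and yaw vary.
- trigger (a joint): Trigger hinged in the head about the clamp's x axis, arm to the rear (-y). 0 = up, where its spring returns it; 0.42 rad = down at a hard stop. A ratchet moves the jaw forwards about 6 mm per stroke (down past 0.36, back up below 0.02); the rest of a stroke is free play. Just under a third of the jaw's force is felt at the pad, beside the spring's 2 to 4 N.
- trigger_pad (a point): Centre of the top face of the trigger's orange pad (34 along x, 40 along y, 8 mm thick), 132 mm above the table at rest, about 36 mm lower at the stop. Press straight down with closed fingers. Felt here: about 3 to 6 N with the jaw running free, 7 to 10 N as the cap slides; once it is home a steady rise of about 0.7 N per mm. Stop at about 12.5 N: near 18 N the cap is crushed (45 N at the jaw).
- release (a joint): Red release lever on the head's -x side, hinged about the clamp's y axis. 0 = up (ratchet engaged); 0.30 rad = pressed down to its hard stop. It stays where it is left. Over 0.25 the ratchet is free. Pressing takes about 8 to 14 N. Up, the jaw cannot slide back; down, the trigger drives nothing.
- release_pad (a point): Centre of the top face of the release lever's red pad (34 along x, 30 along y, 8 mm thick): clamp x -78, y -47, 93 mm above the table when up; 15 mm lower and 5 mm farther to -x when fully down. Press straight down with closed fingers.
- jaw (a joint): Jaw and bar, sliding along the clamp's +y. 0 = fully back at its stop, grows as it advances; at about 0.046 m its rubber pad (yields 1 mm per 8 N) touches the cap when that is home. With the ratchet released it slides with about 3 N.
- jaw_tab (a point): Centre of the top of the jaw's upright orange tab: 22 mm wide along the clamp's x, 14 mm thick along y, from 87 mm (top of the black jaw) to 135 mm above the table. Grip it from above across the 22 mm, or push it towards -y.
- cap (a joint): Green end cap sliding along the pipe. Value = how far it still stands off from home: 0 = fully home against the grey collar, 0.009 to 0.016 m at the start. It stays where it is pushed; sliding it takes about 14 N.
- cap_face (a point): Centre of the closed end face of the green cap (50 mm diameter, 45 mm long), the face towards the jaw. The jaw's rubber pad pushes on it.
- bottle_a: White bottle with white cap, 60 mm diameter, 125 mm tall, loose on the bench. Origin: centre of its foot. Leave alone.
- bottle_b: White bottle with blue cap, 60 mm diameter, 125 mm tall, loose on the bench. Origin: centre of its foot. Leave alone.
- union_nut: Grey plastic pipe nut with a dark middle, 60 mm across, 28 mm tall, loose on the bench. Origin: centre of its underside. Leave alone.

How it is judged:
By the outcome, as a careful person would: the job done as asked, in the order asked, and still so for the second after the job is handed in, with the robot touching nothing.
It also fails if it takes over 64 s, if anything falls off the work surface, if the arm or the gripper's body presses on something with over 40 N, if the wrist force passes 120 N, or if a joint passes its speed limit or range.

ROBOT

A 7-joint arm with a two-finger parallel gripper is mounted at the origin on the work surface. World frame = base frame: x ahead of the robot, y to its left, z up, the work surface at z = 0. Lengths are in mm, angles in rad, forces in N, time in s.
With the tool pointing down it reaches from about 425 to 975 mm from the base axis. Payload 16.7 kg.
Tool frame: the origin (TCP) lies between the finger pads; the fingertips stand 11 mm ahead of it and the grasp point (between the pads) lies 8 mm behind it; z points along the fingers, y is the direction in which the jaws open and shut (so a half turn about z gives the same grasp; the last joint's range is limited). The gripper opens to 85 mm and grips with 20 to 120 N. Pads are 22 mm wide; open, the fingers measure 114 mm over their backs; the gripper's body (76 mm by 85 mm) begins 54 mm behind the grasp point. The pads swing forward as they close: fully open they stand 13 mm farther back than shut.
Start: joints at [0.999, 0.426, 0.074, 1.606, -0.034, 1.111, -0.067], TCP at [276.928, -615.538, 242.302] pointing down, gripper open.
Joint ranges: [-2.85, 2.85], [-0.5, 2.14], [-1.23, 1.37], [0.21, 2.46], [-1.02, 4.16], [0.16, 2.05], [-2.73, 2.73]. Speed limits (rad/s): [1.89, 1.89, 2.39, 2.39, 3.01, 3.01, 3.01].

INTERFACE

Orientations are given as a 3x3 rotation matrix whose columns are the frame's x, y, z axes.
In Python, from plant import * gives the robot as it stands.
- The arm moves only by the shell command python3 -m crank 'ROWS'. ROWS is JSON, a list of rows, each an object of numbers: "fingers": the opening, from -1 (shut) to 1 (fully open), so that 0 is half open; "dx", "dy", "dz": the shift along the tool's x, y, z in units of 50 mm (1.0 is 50 mm); "roll": the turn about the tool's z in rad. A call has 1 to 20 rows; each row is the pose to reach, as a shift and turn from the pose commanded when the call began, along the tool's axes at that moment; what a row does not reach only later rows make up. A row lasts 1/10 s, in which the tool goes at most 50 mm and 8.59 degrees, less where a joint would pass 70% of its speed; a pose out of reach is approached as far as the arm can. A call with a gripper value outside its range is refused whole. The fingers move at their own pace and stop on an object; the grip force is fixed at half the most. Time passes only in rows, so rows that repeat a pose let the fingers close. It gives the time, the measured TCP pose, the force and the opening at its end, in the units of the state.
- get_obs(): the state, without advancing time (a new reading comes with each control period).
- grab_frame(name): name is "side" or "top"; returns a dict with "img" (400x640x3 uint8, red, green, blue), "depth" (400x640 float32, mm along the optical axis (not along the pixel's ray), 0 where there is no reading), "fx", "fy", "cx", "cy" (pixels), "pose" (4x4, takes a point from camera to world coordinates). Camera axes: x right, y down, z forward; pixel columns grow to the right and rows downward; lengths in mm; the calibration is good to about 2 mm. A picture is of the moment at which its call begins.
- close_job(): hands the job in, once; it reports no verdict.
Trained networks look in a picture, given as the dict that the camera call returned (one of the last four; its "shot" number tells which), for a name from the list of things; names that differ only in an ending like _2 or _b are one class to them, and where a whole thing is asked for, a point or a joint stands for the part that bears it (a point fixed in the world has none). Each returns a list of dicts, best first, with "score" (0 to 1); they miss things now and then, are a little off and sometimes report something else, mostly with a low value. They report only what shows in the picture. A call takes as long as a camera call.
- outline_of(picture, target): "mask" (400x640 bool, what is visible of it).
- place_of(picture, target): "point" ([x, y, z] in mm, in the coordinates of the camera as it stood for that picture, good to about 4 mm: a listed point, or the origin of a listed thing).
The state is a dict: "t": time; "joint_positions": joint angles; "dq": joint speeds; "tau": joint torques, N m; "ee_pos": TCP position; "eef_rot": TCP orientation; "ft_force": force on the tool from outside, world axes, zero at the start; "torque": the same for the moment, N m; "finger_gap": finger opening in mm.
Only numpy, scipy, OpenCV 4.12 (cv2) and the standard library are available. Lean on these libraries where they do the work, as an engineer would, in place of code of your own. Each camera call takes 0.05 s, during which the arm holds its last target.

## Working session

There is one attempt and no reset: what is moved stays moved. The work goes in short steps, Python scripts to look and compute and a shell command to move; the robot and the scene stay as the last step left them, time stands still between calls to the robot, and variables do not carry over. Pictures are saved under pics/ and viewed, and the job is handed in when it is done.

```bash
mkdir -p pics; ls; cat > h.py <<'E'
from plant import *
import numpy as np, cv2
np.set_printoptions(precision=1,suppress=True)
def w(f,p): return (f["pose"]@np.r_[p,1])[:3]
def save(f,n): cv2.imwrite("pics/"+n+".png",f["img"][:,:,::-1])
E
python3 - <<'E'
from h import *
o=get_obs(); print(o["t"],o["ee_pos"],o["eef_rot"],o["ft_force"],o["finger_gap"])
for n in ["side","top"]:
    f=grab_frame(n); save(f,n+"0"); print(n,f["pose"],f["fx"],f["cx"])
    for k in ["clamp","trigger_pad","release_pad","jaw_tab","cap_face","bottle_a","bottle_b","union_nut"]:
        print(k,[(round(r["score"],2),w(f,r["point"])) for r in place_of(f,k)[:3]])
print(get_obs()["t"])
E
```

```text
pics
0.0 [ 276.8 -615.2  241.6] [[ 0.9  0.4 -0. ]
 [ 0.4 -0.9  0. ]
 [-0.  -0.  -1. ]] [-0.8  0.3  0.2] 85.84963595638786
side [[  -0.7   -0.4    0.6 -177.7]
 [  -0.7    0.4   -0.6  763.8]
 [  -0.    -0.8   -0.5  775.8]
 [   0.     0.     0.     1. ]] 401.2710047511699 324.9384359123132
clamp [(0.87, array([582.3,  69.9,  -0.6]))]
trigger_pad [(0.46, array([553.7, -76.3, 136.1]))]
release_pad [(0.66, array([494.8,  40.6,  90.8]))]
jaw_tab [(0.58, array([584.1,  85.6, 136.5]))]
cap_face [(0.6, array([588.8, 128.2,  60.8])), (0.33, array([498.6,  37.3,  91. ]))]
bottle_a [(0.8, array([ 546.1, -329. ,    0.9])), (0.75, array([541.8, 428. ,   0.3]))]
bottle_b [(0.8, array([ 546.1, -329. ,    0.9])), (0.75, array([541.8, 428. ,   0.3]))]
union_nut [(0.58, array([417.4, 324.2,  -0.1]))]
top [[  -0.    -1.     0.1  381.9]
 [  -1.     0.    -0.    14.3]
 [   0.    -0.1   -1.  1369.8]
 [   0.     0.     0.     1. ]] 465.939515890939 317.7514302964764
clamp [(0.94, array([581.2,  74.5,   1.4]))]
trigger_pad [(0.89, array([554.7, -74.4, 128.4]))]
release_pad [(0.72, array([489.4,  38.8,  88.2]))]
jaw_tab [(0.77, array([583.4,  85.2, 133.4]))]
cap_face [(0.87, array([590.2, 131.6,  56.7]))]
bottle_a [(0.94, array([538.7, 427.8,   1.2])), (0.77, array([ 538.9, -327.1,   -0.6]))]
bottle_b [(0.94, array([538.7, 427.8,   1.2])), (0.77, array([ 538.9, -327.1,   -0.6]))]
union_nut [(0.62, array([415.8, 322.6,  -0.4])), (0.48, array([541.4, 427.5,  -0.7]))]
0.9
```

View pics/side0.png

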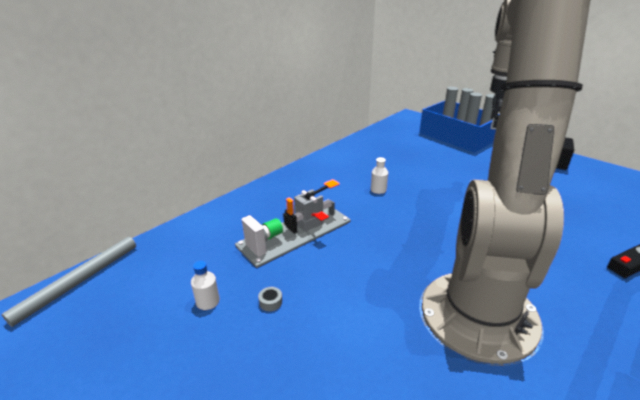

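View pics/top0.png

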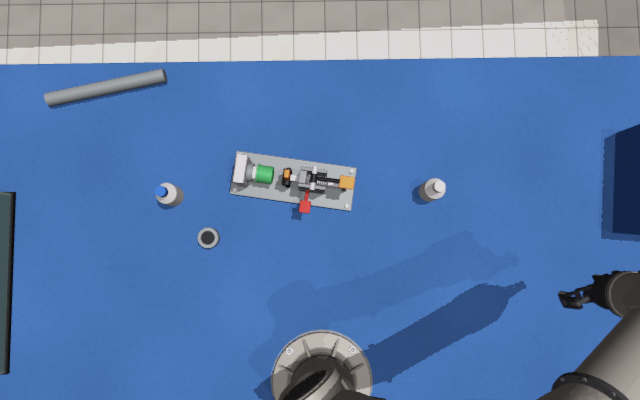

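```bash
python3 - <<'E'
from h import *
R=get_obs()["eef_rot"]; np.set_printoptions(precision=4,suppress=True); print(R)
c=np.array([581.5,73]);
# yaw from trigger->cap and board
for a,b in [((554.4,-75),(589.7,130.5)),((554.4,-75),(583.7,85.4)),((554.4,-75),(581.5,73))]:
    d=np.subtract(b,a); print(np.degrees(np.arctan2(-d[0],d[1])))
E
```

```text
[[ 0.912   0.4103 -0.    ]
 [ 0.4103 -0.912   0.0001]
 [ 0.     -0.0001 -1.    ]]
-9.746923991664648
-10.351990544396386
-10.376372490923977
```

The side view shows the clamp at about (295,230), with the trigger's orange pad at (332,184), the red pad at (320,216) and the green cap at (273,228). In the top view they are at (347,182), (305,206) and (264,174), with the tab at (287,177). The bottles and nut stand well clear. I'll refine the yaw using colour and depth.

```bash
cat >> h.py <<'E'
def cloud(f):
    d=f["depth"]; v,u=np.indices(d.shape)
    P=np.stack([(u-f["cx"])/f["fx"]*d,(v-f["cy"])/f["fy"]*d,d],-1)
    return P@f["pose"][:3,:3].T+f["pose"][:3,3]
def near(P,d): return (d>0)&(abs(P[...,0]-580)<150)&(abs(P[...,1]-70)<230)
E
python3 - <<'E'
from h import *
for n in ["top","side"]:
    f=grab_frame(n); P=cloud(f); m=near(P,f["depth"])
    hsv=cv2.cvtColor(f["img"],cv2.COLOR_RGB2HSV); H,S,V=[hsv[...,i].astype(int) for i in range(3)]
    big=cv2.resize(f["img"][140:280,220:370] if n=="side" else f["img"][140:225,220:370],None,fx=5,fy=5,interpolation=cv2.INTER_CUBIC)[:600,:800]
    cv2.imwrite(f"pics/{n}1.png",big[:,:,::-1])
    for c,q in [("red",((H<5)|(H>175))),("orange",(H>=8)&(H<22)),("green",(H>50)&(H<85))]:
        k=(m&q&(S>150)&(V>70)).astype(np.uint8)
        nn,l,st,ce=cv2.connectedComponentsWithStats(k)
        for i in range(1,nn):
            if st[i,4]>8:
                X=P[l==i]; print(n,c,st[i,4],"med",np.median(X,0),"min",X.min(0),"max",X.max(0))
    # board
    b=(m&(P[...,2]>5)&(P[...,2]<18)&(S<90)); X=P[b][:,:2].astype(np.float32)
    if n=="top":
        k=(m&(S<110)&(P[...,2]>4)).astype(np.uint8); k=(m&(P[...,2]>6)).astype(np.uint8)
        g=P[(m&(P[...,2]>6)&(P[...,2]<20))][:,:2].astype(np.float32)
        print("rect",cv2.minAreaRect(g))
E
```

```text
top red 138 med [498.1  37.4  92.2] min [478.4  26.3  72.9] max [541.5  54.3  97.3]
top orange 45 med [578.6  86.1 131.8] min [569.6  78.5  84.4] max [600.4  92.1 141.3]
rect ((580.8220825195312, 69.57984924316406), (297.4541931152344, 459.93438720703125), 0.2641565501689911)
side red 88 med [498.9  39.4  92.6] min [477.7 -62.   11. ] max [563.6  57.7  97.4]
side orange 58 med [555.  -72.9 132.6] min [539.  -91.7 127.9] max [572.5 -52.2 135.6]
side orange 73 med [575.8  91.3 110.3] min [570.7  85.   87.6] max [590.9  96.  137.9]
side green 191 med [577.3 153.9  75.4] min [565.2  57.3   2.7] max [671.7 176.2  86.2]
```

```bash
ls pics
```

```text
side0.png
side1.png
top0.png
top1.png
```

```bash
python3 - <<'E'
from h import *
f=grab_frame("top"); P=cloud(f)
m=outline_of(f,"clamp")[0]["mask"]
hsv=cv2.cvtColor(f["img"],cv2.COLOR_RGB2HSV)
b=m&(P[...,2]<25)&(f["depth"]>0)
# rays to z=12
v,u=np.nonzero(b); R=f["pose"][:3,:3]; t=f["pose"][:3,3]
d=np.stack([(u-f["cx"])/f["fx"],(v-f["cy"])/f["fy"],np.ones(len(u))],-1)@R.T
X=(t+d*((12-t[2])/d[:,2])[:,None])[:,:2].astype(np.float32)
print(len(X),cv2.minAreaRect(X))
H,S=hsv[...,0].astype(int),hsv[...,1]
o=(H>5)&(H<25)&(S>120)&m
nn,l,st,ce=cv2.connectedComponentsWithStats(o.astype(np.uint8))
for i in range(1,nn):
  if st[i,4]>8:
    u,v=ce[i]; d=R@np.array([(u-f["cx"])/f["fx"],(v-f["cy"])/f["fy"],1]); print(st[i],(t+d*((132-t[2])/d[2])),np.median(P[l==i],0))
E
```

```text
3165 ((577.621826171875, 73.7352523803711), (358.92633056640625, 130.8668670654297), 80.9736099243164)
[283 169   8  11  68] [578.4  85.1 132. ] [578.8  86.  132.3]
[339 176  15  13 174] [554.3 -74.3 132. ] [554.3 -74.1 132.5]
```

View pics/top1.png

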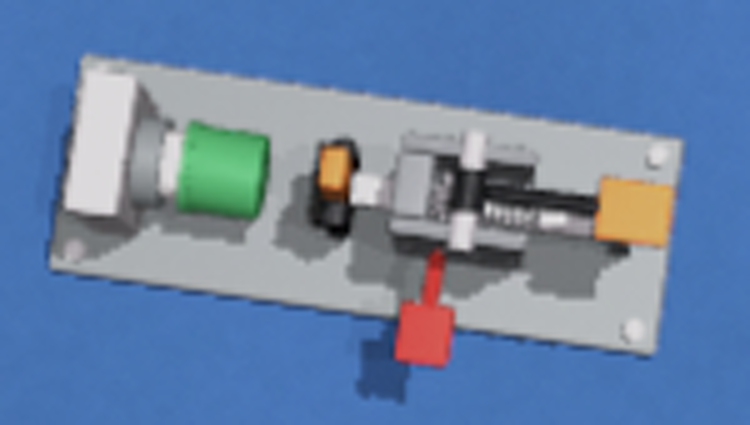

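View pics/side1.png

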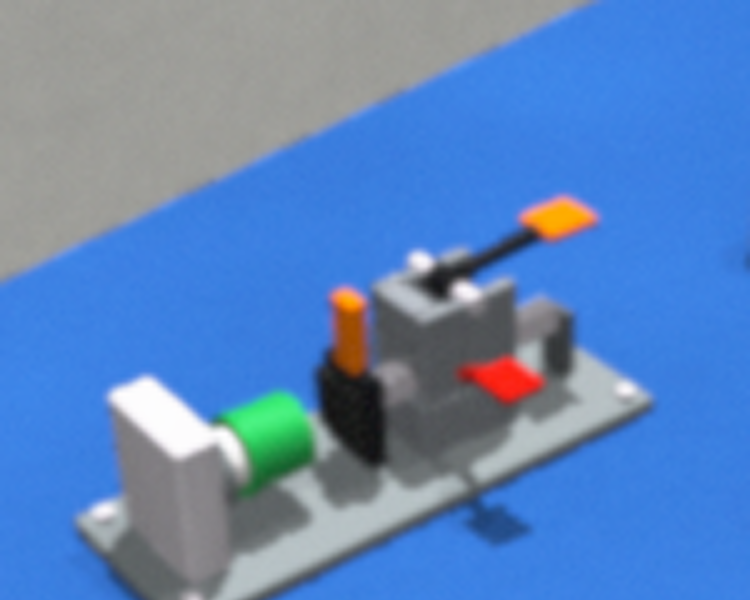

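Clamp centre is about (577.6, 73.7), with yaw about -9°. The trigger pad is at (554, -74) and the release pad at (493, 39.5). I'll move above the trigger with the fingers shut.

```bash
python3 -m crank '[{"fingers":-1,"dx":1,"dy":-0.8,"roll":-0.1},{"fingers":-1,"dx":9.5,"dy":-7.6,"roll":-0.99},{"fingers":-1,"dx":9.5,"dy":-7.6,"roll":-0.99},{"fingers":-1,"dx":9.5,"dy":-7.6,"roll":-0.99},{"fingers":-1,"dx":9.5,"dy":-7.6,"roll":-0.99},{"fingers":-1,"dx":9.5,"dy":-7.6,"roll":-0.99},{"fingers":-1,"dx":9.5,"dy":-7.6,"roll":-0.99},{"fingers":-1,"dx":9.5,"dy":-7.6,"roll":-0.99},{"fingers":-1,"dx":9.5,"dy":-7.6,"roll":-0.99},{"fingers":-1,"dx":9.5,"dy":-7.6,"roll":-0.99},{"fingers":-1,"dx":9.5,"dy":-7.6,"roll":-0.99},{"fingers":-1,"dx":9.5,"dy":-7.6,"roll":-0.99},{"fingers":-1,"dx":9.5,"dy":-7.6,"roll":-0.99},{"fingers":-1,"dx":9.5,"dy":-7.6,"roll":-0.99},{"fingers":-1,"dx":9.5,"dy":-7.6,"roll":-0.99},{"fingers":-1,"dx":9.5,"dy":-7.6,"dz":0.6,"roll":-0.99},{"fingers":-1,"dx":9.5,"dy":-7.6,"dz":1.2,"roll":-0.99},{"fingers":-1,"dx":9.5,"dy":-7.6,"dz":1.4,"roll":-0.99},{"fingers":-1,"dx":9.5,"dy":-7.6,"dz":1.4,"roll":-0.99}]'
python3 -c "
from h import *
o=get_obs();print(o['t'],o['ee_pos'],o['eef_rot'],o['ft_force'])"
```

```text
1.1 [ 276.9 -615.5  242.3] [[ 0.9  0.4  0. ]
 [ 0.4 -0.9  0. ]
 [ 0.  -0.  -1. ]] [-0.1  0.8 -0.8]schema error: expected keys fingers, dx, dy, dz, roll
```

All keys are required, so I'll resend with every one filled in.

```bash
python3 -m crank '[{"fingers":-1,"dx":1,"dy":-0.8,"dz":0,"roll":-0.1},{"fingers":-1,"dx":9.5,"dy":-7.6,"dz":0,"roll":-0.99},{"fingers":-1,"dx":9.5,"dy":-7.6,"dz":0,"roll":-0.99},{"fingers":-1,"dx":9.5,"dy":-7.6,"dz":0,"roll":-0.99},{"fingers":-1,"dx":9.5,"dy":-7.6,"dz":0,"roll":-0.99},{"fingers":-1,"dx":9.5,"dy":-7.6,"dz":0,"roll":-0.99},{"fingers":-1,"dx":9.5,"dy":-7.6,"dz":0,"roll":-0.99},{"fingers":-1,"dx":9.5,"dy":-7.6,"dz":0,"roll":-0.99},{"fingers":-1,"dx":9.5,"dy":-7.6,"dz":0,"roll":-0.99},{"fingers":-1,"dx":9.5,"dy":-7.6,"dz":0,"roll":-0.99},{"fingers":-1,"dx":9.5,"dy":-7.6,"dz":0,"roll":-0.99},{"fingers":-1,"dx":9.5,"dy":-7.6,"dz":0,"roll":-0.99},{"fingers":-1,"dx":9.5,"dy":-7.6,"dz":0,"roll":-0.99},{"fingers":-1,"dx":9.5,"dy":-7.6,"dz":0,"roll":-0.99},{"fingers":-1,"dx":9.5,"dy":-7.6,"dz":0,"roll":-0.99},{"fingers":-1,"dx":9.5,"dy":-7.6,"dz":0.6,"roll":-0.99},{"fingers":-1,"dx":9.5,"dy":-7.6,"dz":1.2,"roll":-0.99},{"fingers":-1,"dx":9.5,"dy":-7.6,"dz":1.4,"roll":-0.99},{"fingers":-1,"dx":9.5,"dy":-7.6,"dz":1.4,"roll":-0.99}]'
python3 -c "
from h import *
o=get_obs();print(o['t'],o['ee_pos'],o['eef_rot'],o['ft_force'])"
```

```text
t: 3.0
ee_pos: [553.2, -75.4, 171.4]
eef_rot: [[0.159, 0.987, -0.002], [0.987, -0.159, 0.0], [-0.0, -0.002, -1.0]]
ft_force: [-0.2, -0.0, 0.3]
finger_gap: -0.0
3.0 [553.2 -75.4 171.4] [[ 0.2  1.  -0. ]
 [ 1.  -0.2  0. ]
 [-0.  -0.  -1. ]] [-0.2 -0.   0.3]
```

```bash
python3 -m crank '[{"fingers":-1,"dx":0,"dy":0,"dz":0.4,"roll":0},{"fingers":-1,"dx":0,"dy":0,"dz":0.7,"roll":0},{"fingers":-1,"dx":0,"dy":0,"dz":0.85,"roll":0},{"fingers":-1,"dx":0,"dy":0,"dz":0.9,"roll":0},{"fingers":-1,"dx":0,"dy":0,"dz":0.9,"roll":0}]'
python3 -m crank '[{"fingers":-1,"dx":0,"dy":0,"dz":0.1,"roll":0},{"fingers":-1,"dx":0,"dy":0,"dz":0.2,"roll":0},{"fingers":-1,"dx":0,"dy":0,"dz":0.3,"roll":0},{"fingers":-1,"dx":0,"dy":0,"dz":0.34,"roll":0},{"fingers":-1,"dx":0,"dy":0,"dz":0.34,"roll":0}]'
python3 - <<'E'
from h import *
f=grab_frame("side")
big=cv2.resize(f["img"][140:280,220:370],None,fx=4,fy=4,interpolation=cv2.INTER_CUBIC)
cv2.imwrite("pics/side2.png",big[:,:,::-1])
print(get_obs()["ft_force"])
E
```

```text
t: 3.5
ee_pos: [554.3, -74.5, 127.6]
eef_rot: [[0.158, 0.987, 0.0], [0.987, -0.158, -0.0], [-0.0, 0.0, -1.0]]
ft_force: [-0.8, -2.8, 2.7]
finger_gap: -0.0
t: 4.0
ee_pos: [554.5, -73.6, 110.5]
eef_rot: [[0.157, 0.988, 0.001], [0.988, -0.157, 0.0], [0.001, 0.0, -1.0]]
ft_force: [0.9, 1.2, 4.5]
finger_gap: -0.3
[0.5 1.9 3.9]
```

View pics/side2.png

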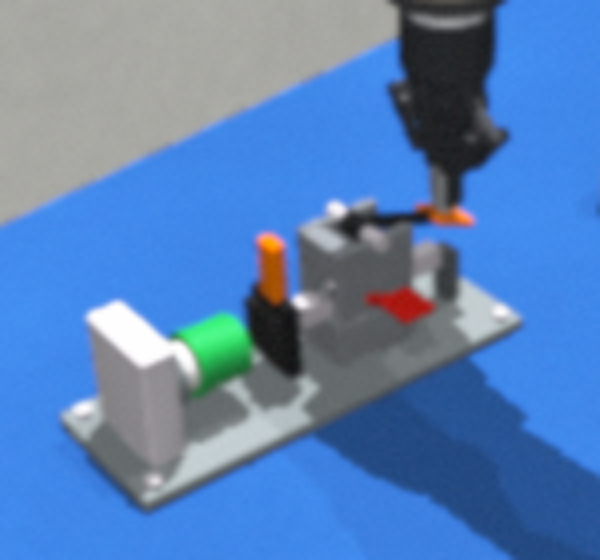

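Pressing works: the fingertips are on the pad at (447,213), and the jaw is still clear of the cap. Next are two free strokes.

```bash
python3 -m crank '[{"fingers":-1,"dx":0,"dy":0,"dz":-0.4,"roll":0},{"fingers":-1,"dx":0,"dy":0,"dz":-0.72,"roll":0},{"fingers":-1,"dx":0,"dy":0,"dz":-0.72,"roll":0},{"fingers":-1,"dx":0,"dy":0,"dz":-0.72,"roll":0},{"fingers":-1,"dx":0,"dy":0,"dz":-0.4,"roll":0},{"fingers":-1,"dx":0,"dy":0,"dz":-0.15,"roll":0},{"fingers":-1,"dx":0,"dy":0,"dz":0.0,"roll":0},{"fingers":-1,"dx":0,"dy":0,"dz":0.02,"roll":0},{"fingers":-1,"dx":0,"dy":0,"dz":0.02,"roll":0},{"fingers":-1,"dx":0,"dy":0,"dz":-0.4,"roll":0},{"fingers":-1,"dx":0,"dy":0,"dz":-0.72,"roll":0},{"fingers":-1,"dx":0,"dy":0,"dz":-0.72,"roll":0},{"fingers":-1,"dx":0,"dy":0,"dz":-0.72,"roll":0},{"fingers":-1,"dx":0,"dy":0,"dz":-0.4,"roll":0},{"fingers":-1,"dx":0,"dy":0,"dz":-0.15,"roll":0},{"fingers":-1,"dx":0,"dy":0,"dz":0.0,"roll":0},{"fingers":-1,"dx":0,"dy":0,"dz":0.02,"roll":0},{"fingers":-1,"dx":0,"dy":0,"dz":0.02,"roll":0}]'
cat > look.py <<'E'
from h import *
import sys
f=grab_frame("side")
big=cv2.resize(f["img"][140:280,220:370],None,fx=4,fy=4,interpolation=cv2.INTER_CUBIC)
cv2.imwrite(f"pics/{sys.argv[1]}.png",big[:,:,::-1])
g=grab_frame("top")
c=np.array([577.6,73.7]);a=np.radians(-9);Ri=np.array([[np.cos(a),np.sin(a)],[-np.sin(a),np.cos(a)]])
for q in (f,g):
  for k in ["jaw_tab","cap_face"]:
    r=place_of(q,k)
    if r: p=w(q,r[0]["point"]); print(k,round(r[0]["score"],2),"local",Ri@(p[:2]-c),p[2])
o=get_obs();print(o["t"],o["ee_pos"],o["ft_force"])
E
python3 look.py side3
```

```text
t: 5.85
ee_pos: [553.8, -73.9, 108.5]
eef_rot: [[0.157, 0.988, -0.001], [0.988, -0.157, 0.0], [0.0, -0.001, -1.0]]
ft_force: [-0.1, 0.3, 4.0]
finger_gap: 0.1
jaw_tab 0.61 local [ 1.4 32.9] 137.1189495122926
cap_face 0.69 local [ 5.  51.8] 59.298016339499554
jaw_tab 0.66 local [ 3.7 32.2] 131.65439591566064
cap_face 0.53 local [ 0.3 57.9] 57.70686080966516
6.15 [553.9 -74.  109. ] [-0.8  1.6  3. ]
```

View pics/side3.png

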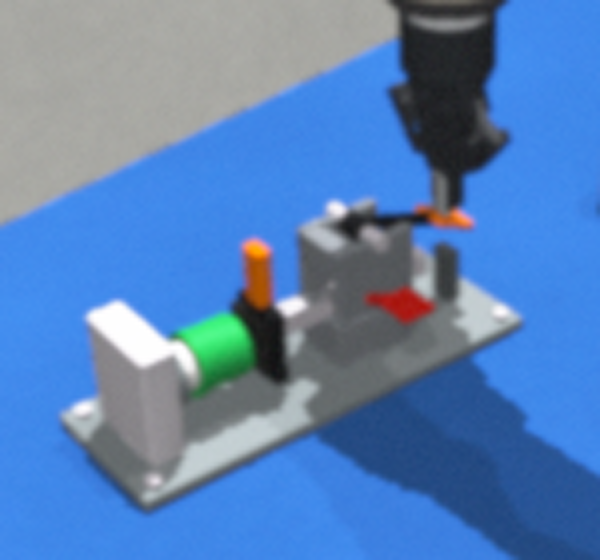

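Three strokes have moved the jaw about 18 mm, and it is close to the cap. I'll do one stroke per call from here.

```bash
python3 -m crank '[{"fingers":-1,"dx":0,"dy":0,"dz":-0.4,"roll":0},{"fingers":-1,"dx":0,"dy":0,"dz":-0.74,"roll":0},{"fingers":-1,"dx":0,"dy":0,"dz":-0.74,"roll":0},{"fingers":-1,"dx":0,"dy":0,"dz":-0.74,"roll":0},{"fingers":-1,"dx":0,"dy":0,"dz":-0.4,"roll":0},{"fingers":-1,"dx":0,"dy":0,"dz":-0.2,"roll":0},{"fingers":-1,"dx":0,"dy":0,"dz":-0.1,"roll":0}]' | grep -E "t:|ee_pos|force"
python3 -m crank '[{"fingers":-1,"dx":0,"dy":0,"dz":0.05,"roll":0},{"fingers":-1,"dx":0,"dy":0,"dz":0.1,"roll":0}]'| grep -E "t:|ee_pos|force"
python3 look.py side4
```

```text
t: 6.85
ee_pos: [553.8, -73.9, 113.0]
eef_rot: [[0.157, 0.988, -0.001], [0.988, -0.157, 0.0], [0.0, -0.001, -1.0]]
ft_force: [-0.0, 0.7, 6.5]
t: 7.05
ee_pos: [554.1, -73.7, 109.1]
eef_rot: [[0.157, 0.988, -0.001], [0.988, -0.157, 0.0], [0.0, -0.001, -1.0]]
ft_force: [-0.5, 1.0, 5.8]
jaw_tab 0.86 local [ 4.5 38. ] 139.49944078235796
cap_face 0.75 local [ 5.2 52.9] 61.0737712023863
jaw_tab 0.55 local [ 3.7 36.3] 133.17640435762996
cap_face 0.75 local [ 2.  57.9] 57.15312414720597
7.35 [554.1 -74.1 109.4] [-0.8  0.9  3.5]
```

View pics/side4.png

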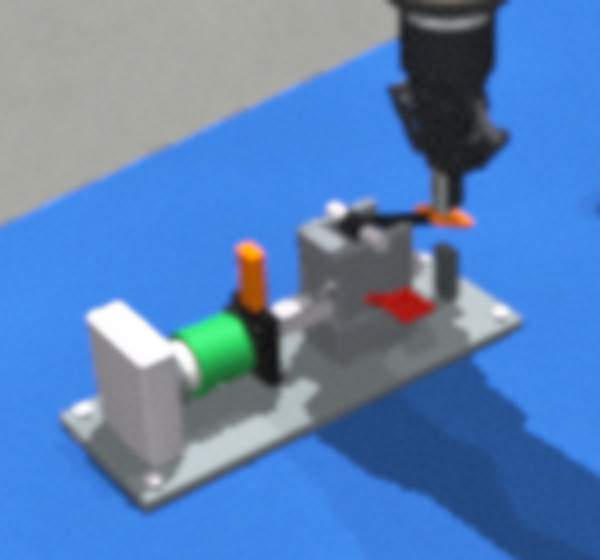

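```bash
python3 -m crank '[{"fingers":-1,"dx":0,"dy":0,"dz":-0.4,"roll":0},{"fingers":-1,"dx":0,"dy":0,"dz":-0.74,"roll":0},{"fingers":-1,"dx":0,"dy":0,"dz":-0.74,"roll":0},{"fingers":-1,"dx":0,"dy":0,"dz":-0.74,"roll":0},{"fingers":-1,"dx":0,"dy":0,"dz":-0.4,"roll":0},{"fingers":-1,"dx":0,"dy":0,"dz":-0.3,"roll":0}]' | grep -E "t:|ee_pos|force"
python3 -m crank '[{"fingers":-1,"dx":0,"dy":0,"dz":0.1,"roll":0}]'| grep -E "t:|ee_pos|force"
python3 -m crank '[{"fingers":-1,"dx":0,"dy":0,"dz":0.1,"roll":0}]'| grep -E "t:|ee_pos|force"
python3 -m crank '[{"fingers":-1,"dx":0,"dy":0,"dz":0.08,"roll":0},{"fingers":-1,"dx":0,"dy":0,"dz":0.1,"roll":0}]'| grep -E "t:|ee_pos|force"
python3 look.py side5
```

```text
t: 7.95
ee_pos: [553.5, -74.4, 122.8]
eef_rot: [[0.158, 0.987, -0.002], [0.987, -0.158, 0.0], [-0.0, -0.002, -1.0]]
ft_force: [1.3, -3.0, 3.0]
t: 8.05
ee_pos: [553.7, -74.2, 118.6]
eef_rot: [[0.158, 0.988, -0.001], [0.988, -0.158, 0.0], [-0.0, -0.001, -1.0]]
ft_force: [-1.9, -0.4, 4.8]
t: 8.15
ee_pos: [553.8, -73.9, 113.9]
eef_rot: [[0.157, 0.988, -0.001], [0.988, -0.157, 0.0], [0.0, -0.001, -1.0]]
ft_force: [-3.0, 1.9, 6.9]
t: 8.35
ee_pos: [554.1, -73.4, 109.1]
eef_rot: [[0.157, 0.988, -0.0], [0.988, -0.157, 0.001], [0.001, -0.001, -1.0]]
ft_force: [-3.9, 1.5, 9.9]
jaw_tab 0.66 local [ 1.  41.7] 134.63321003163696
cap_face 0.77 local [ 6. 54.] 58.473023657292174
jaw_tab 0.65 local [ 3.7 44.5] 136.01202327197302
cap_face 0.65 local [ 0.7 56.9] 57.840004948404385
8.65 [554.1 -73.5 109.5] [-3.5  1.8  8. ]
```

View pics/side5.png

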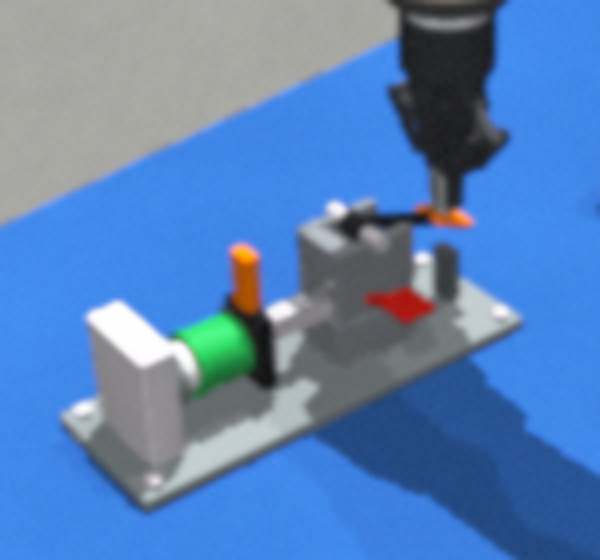

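Contact came at the end of stroke 5, with the force at 8–10 N, which is the cap sliding. I'll do stroke 6 with monitoring.

```bash
python3 -m crank '[{"fingers":-1,"dx":0,"dy":0,"dz":-0.4,"roll":0},{"fingers":-1,"dx":0,"dy":0,"dz":-0.74,"roll":0},{"fingers":-1,"dx":0,"dy":0,"dz":-0.74,"roll":0},{"fingers":-1,"dx":0,"dy":0,"dz":-0.74,"roll":0},{"fingers":-1,"dx":0,"dy":0,"dz":-0.5,"roll":0},{"fingers":-1,"dx":0,"dy":0,"dz":-0.4,"roll":0}]' | grep -E "t:|ee_pos|force"
python3 -m crank '[{"fingers":-1,"dx":0,"dy":0,"dz":0.06,"roll":0},{"fingers":-1,"dx":0,"dy":0,"dz":0.12,"roll":0}]'| grep -E "t:|ee_pos|force"
python3 -m crank '[{"fingers":-1,"dx":0,"dy":0,"dz":0.06,"roll":0},{"fingers":-1,"dx":0,"dy":0,"dz":0.12,"roll":0}]'| grep -E "t:|ee_pos|force"
python3 -m crank '[{"fingers":-1,"dx":0,"dy":0,"dz":0.06,"roll":0},{"fingers":-1,"dx":0,"dy":0,"dz":0.12,"roll":0}]'| grep -E "t:|ee_pos|force"
python3 -m crank '[{"fingers":-1,"dx":0,"dy":0,"dz":0.04,"roll":0},{"fingers":-1,"dx":0,"dy":0,"dz":0.04,"roll":0}]'| grep -E "t:|ee_pos|force"
python3 look.py side6
```

```text
t: 9.25
ee_pos: [554.1, -74.6, 128.1]
eef_rot: [[0.158, 0.987, -0.0], [0.987, -0.158, -0.0], [-0.0, -0.0, -1.0]]
ft_force: [1.0, -4.8, 7.7]
t: 9.45
ee_pos: [554.2, -74.7, 122.6]
eef_rot: [[0.158, 0.987, -0.0], [0.987, -0.158, -0.0], [-0.0, -0.0, -1.0]]
ft_force: [-0.1, -3.7, 9.0]
t: 9.65
ee_pos: [554.3, -74.3, 116.8]
eef_rot: [[0.158, 0.987, -0.0], [0.987, -0.158, -0.0], [-0.0, -0.0, -1.0]]
ft_force: [-0.0, -1.6, 9.1]
t: 9.85
ee_pos: [554.4, -73.7, 110.9]
eef_rot: [[0.157, 0.988, 0.0], [0.988, -0.157, 0.001], [0.001, -0.0, -1.0]]
ft_force: [-0.5, 3.0, 10.5]
t: 10.05
ee_pos: [554.4, -73.5, 108.7]
eef_rot: [[0.157, 0.988, 0.0], [0.988, -0.157, 0.001], [0.001, -0.0, -1.0]]
ft_force: [-0.0, 0.9, 9.5]
jaw_tab 0.63 local [ 3.7 51.6] 137.50245196267053
cap_face 0.52 local [ 3.1 59.8] 61.87473467795837
jaw_tab 0.75 local [ 2.9 51.4] 130.7593222072137
cap_face 0.82 local [ 1.5 63.3] 55.42476861505497
10.35 [554.4 -73.5 108.9] [0.8 1.4 8.7]
```

View pics/side6.png

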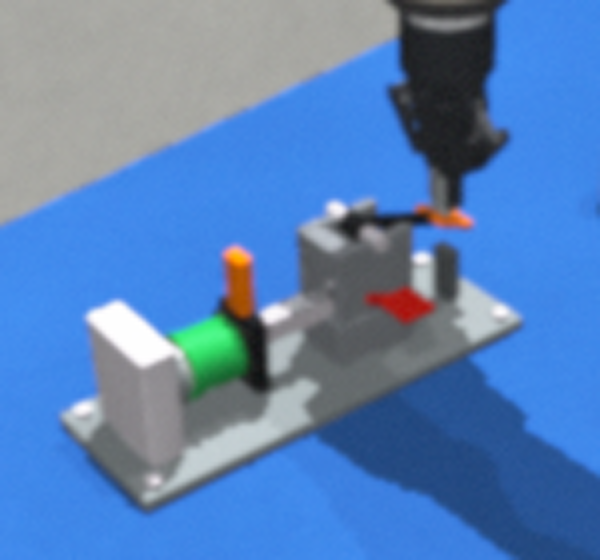

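The cap is sliding at 9–10 N, with about 6–9 mm still to go. Stroke 7 gets finer readings.

```bash
python3 -m crank '[{"fingers":-1,"dx":0,"dy":0,"dz":-0.4,"roll":0},{"fingers":-1,"dx":0,"dy":0,"dz":-0.74,"roll":0},{"fingers":-1,"dx":0,"dy":0,"dz":-0.74,"roll":0},{"fingers":-1,"dx":0,"dy":0,"dz":-0.74,"roll":0},{"fingers":-1,"dx":0,"dy":0,"dz":-0.5,"roll":0},{"fingers":-1,"dx":0,"dy":0,"dz":-0.4,"roll":0}]' | grep -E "t:|ee_pos|force"
python3 -m crank '[{"fingers":-1,"dx":0,"dy":0,"dz":0.06,"roll":0},{"fingers":-1,"dx":0,"dy":0,"dz":0.12,"roll":0}]'| grep -E "ee_pos|force"
python3 -m crank '[{"fingers":-1,"dx":0,"dy":0,"dz":0.06,"roll":0}]'| grep -E "ee_pos|force"
python3 -m crank '[{"fingers":-1,"dx":0,"dy":0,"dz":0.06,"roll":0}]'| grep -E "ee_pos|force"
```

```text
t: 10.95
ee_pos: [554.0, -74.7, 127.8]
eef_rot: [[0.158, 0.987, -0.001], [0.987, -0.158, -0.0], [-0.0, -0.001, -1.0]]
ft_force: [0.7, -6.6, 9.5]
ee_pos: [554.0, -74.7, 122.5]
ft_force: [-1.0, -3.9, 8.6]
ee_pos: [554.1, -74.5, 119.6]
ft_force: [-1.0, -2.6, 8.8]
ee_pos: [554.1, -74.3, 116.6]
ft_force: [-0.6, -1.7, 9.0]
```

```bash
python3 -m crank '[{"fingers":-1,"dx":0,"dy":0,"dz":0.06,"roll":0}]'| grep -E "ee_pos|force"
python3 -m crank '[{"fingers":-1,"dx":0,"dy":0,"dz":0.06,"roll":0}]'| grep -E "ee_pos|force"
python3 -m crank '[{"fingers":-1,"dx":0,"dy":0,"dz":0.04,"roll":0},{"fingers":-1,"dx":0,"dy":0,"dz":0.04,"roll":0}]'| grep -E "ee_pos|force"
python3 look.py side7
```

```text
ee_pos: [554.2, -74.1, 113.6]
ft_force: [-0.2, 1.6, 9.6]
ee_pos: [554.3, -73.7, 110.7]
ft_force: [-1.1, 2.6, 10.8]
ee_pos: [554.3, -73.4, 108.7]
ft_force: [-0.4, 1.5, 10.6]
jaw_tab 0.65 local [ 2.8 56.4] 138.67865462666452
cap_face 0.63 local [ 3.3 64.2] 60.76076031174284
jaw_tab 0.89 local [ 3.2 54.6] 132.90285201295114
cap_face 0.53 local [ 1.6 68.6] 58.96376854556888
12.05 [554.3 -73.5 108.8] [-1.5  1.8 10.2]
```

View pics/side7.png

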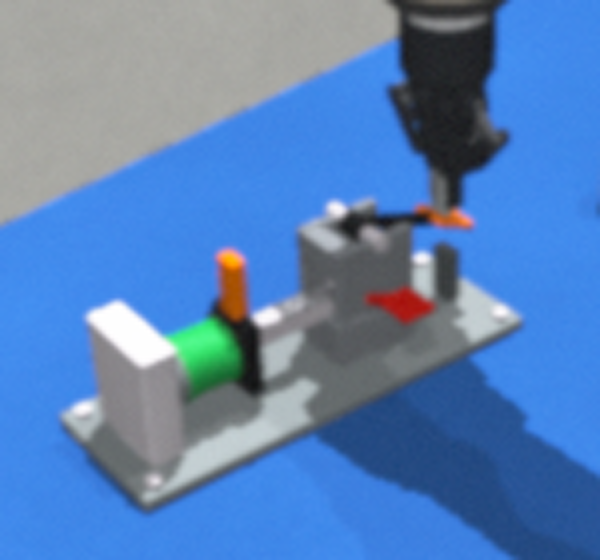

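Force at the bottom was slightly higher (10.2 N held against 8.7 N before), so it may be about to seat. Stroke 8 goes carefully from the top.

```bash
python3 -m crank '[{"fingers":-1,"dx":0,"dy":0,"dz":-0.4,"roll":0},{"fingers":-1,"dx":0,"dy":0,"dz":-0.74,"roll":0},{"fingers":-1,"dx":0,"dy":0,"dz":-0.74,"roll":0},{"fingers":-1,"dx":0,"dy":0,"dz":-0.74,"roll":0},{"fingers":-1,"dx":0,"dy":0,"dz":-0.64,"roll":0},{"fingers":-1,"dx":0,"dy":0,"dz":-0.6,"roll":0}]' | grep -E "t:|ee_pos|force"
for i in 1; do python3 -m crank '[{"fingers":-1,"dx":0,"dy":0,"dz":0.06,"roll":0}]'| grep -E "ee_pos|force"; done
python3 -m crank '[{"fingers":-1,"dx":0,"dy":0,"dz":0.06,"roll":0}]'| grep -E "ee_pos|force"
python3 -m crank '[{"fingers":-1,"dx":0,"dy":0,"dz":0.04,"roll":0}]'| grep -E "ee_pos|force"
```

```text
t: 12.65
ee_pos: [553.9, -74.3, 138.1]
eef_rot: [[0.158, 0.988, -0.001], [0.988, -0.158, 0.0], [-0.0, -0.001, -1.0]]
ft_force: [0.9, -3.4, 3.7]
ee_pos: [553.9, -74.5, 135.6]
ft_force: [-0.7, -4.6, 5.0]
ee_pos: [553.9, -74.7, 132.7]
ft_force: [-2.1, -5.5, 6.8]
ee_pos: [553.9, -74.8, 130.8]
ft_force: [-1.8, -6.0, 9.1]
```

```bash
python3 -m crank '[{"fingers":-1,"dx":0,"dy":0,"dz":0.04,"roll":0}]'| grep -E "ee_pos|force"
python3 -m crank '[{"fingers":-1,"dx":0,"dy":0,"dz":0.03,"roll":0}]'| grep -E "ee_pos|force"
python3 -m crank '[{"fingers":-1,"dx":0,"dy":0,"dz":0.02,"roll":0}]'| grep -E "ee_pos|force"
```

```text
ee_pos: [553.9, -74.9, 128.9]
ft_force: [-2.6, -7.0, 8.1]
ee_pos: [553.9, -75.0, 127.5]
ft_force: [-2.6, -6.6, 9.2]
ee_pos: [553.9, -75.0, 126.5]
ft_force: [-3.8, -5.9, 10.4]
```

```bash
python3 -m crank '[{"fingers":-1,"dx":0,"dy":0,"dz":0.03,"roll":0}]'| grep -E "ee_pos|force"
python3 -m crank '[{"fingers":-1,"dx":0,"dy":0,"dz":0.02,"roll":0}]'| grep -E "ee_pos|force"
python3 -m crank '[{"fingers":-1,"dx":0,"dy":0,"dz":0.02,"roll":0}]'| grep -E "ee_pos|force"
```

```text
ee_pos: [553.9, -75.0, 125.2]
ft_force: [-3.2, -6.2, 11.7]
ee_pos: [553.9, -75.0, 124.1]
ft_force: [-4.2, -5.6, 10.8]
ee_pos: [553.9, -75.0, 123.2]
ft_force: [-4.4, -5.2, 11.2]
```

```bash
python3 -m crank '[{"fingers":-1,"dx":0,"dy":0,"dz":0.02,"roll":0}]'| grep -E "ee_pos|force"
python3 -m crank '[{"fingers":-1,"dx":0,"dy":0,"dz":0,"roll":0}]'| grep -E "ee_pos|force"
python3 -c "
from h import *
import time
o=get_obs();print(o['t'],o['ft_force'])"
```

```text
ee_pos: [553.9, -74.9, 122.3]
ft_force: [-3.9, -6.1, 11.8]
ee_pos: [553.9, -74.9, 122.2]
ft_force: [-3.5, -6.0, 11.8]
13.75 [-3.5 -6.  11.8]
```

```bash
python3 -m crank '[{"fingers":-1,"dx":0,"dy":0,"dz":0.02,"roll":0}]'| grep -E "ee_pos|force"
python3 -m crank '[{"fingers":-1,"dx":0,"dy":0,"dz":0,"roll":0}]'| grep -E "ee_pos|force"
python3 look.py side8
```

```text
ee_pos: [554.0, -74.9, 121.4]
ft_force: [-4.4, -5.2, 12.1]
ee_pos: [553.9, -74.9, 121.3]
ft_force: [-4.7, -6.2, 12.3]
jaw_tab 0.95 local [ 4.2 55.9] 138.05638612405164
cap_face 0.67 local [ 5.5 65.2] 59.92148215238956
jaw_tab 0.63 local [ 3.2 61.2] 133.3259795011702
cap_face 0.53 local [ 0.5 70.4] 55.86799019457658
14.25 [553.9 -74.8 121.3] [-4.1 -5.8 12. ]
```

View pics/side8.png

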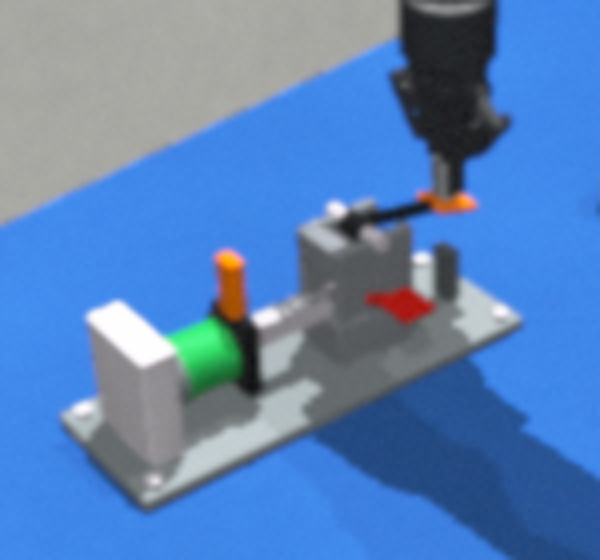

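```bash
python3 -m crank '[{"fingers":-1,"dx":0,"dy":0,"dz":0.02,"roll":0}]'| grep -E "ee_pos|force"
python3 -m crank '[{"fingers":-1,"dx":0,"dy":0,"dz":0,"roll":0}]'| grep -E "ee_pos|force"
```

```text
ee_pos: [554.0, -74.8, 120.4]
ft_force: [-4.5, -5.3, 13.3]
ee_pos: [554.0, -74.8, 120.3]
ft_force: [-4.4, -5.0, 13.2]
```

The cap has seated: the force rose steadily to 13.2 N. Next I'll lift off and go above the release lever.

```bash
python3 -m crank '[{"fingers":-1,"dx":0,"dy":0,"dz":-0.4,"roll":0},{"fingers":-1,"dx":0,"dy":0,"dz":-1.2,"roll":0},{"fingers":-1,"dx":0,"dy":0,"dz":-1.2,"roll":0},{"fingers":-1,"dx":0.7,"dy":-0.5,"dz":-1.2,"roll":0},{"fingers":-1,"dx":1.4,"dy":-1.1,"dz":-1.2,"roll":0},{"fingers":-1,"dx":2.07,"dy":-1.6,"dz":-1.2,"roll":0},{"fingers":-1,"dx":2.07,"dy":-1.6,"dz":-1.0,"roll":0},{"fingers":-1,"dx":2.07,"dy":-1.6,"dz":-0.3,"roll":0},{"fingers":-1,"dx":2.07,"dy":-1.6,"dz":0.15,"roll":0},{"fingers":-1,"dx":2.07,"dy":-1.6,"dz":0.15,"roll":0}]'| grep -E "t:|ee_pos|force"
python3 look.py side9
```

```text
t: 15.45
ee_pos: [489.5, 40.6, 109.9]
eef_rot: [[0.157, 0.988, -0.005], [0.988, -0.157, 0.0], [-0.001, -0.005, -1.0]]
ft_force: [-0.6, -0.0, 1.3]
jaw_tab 0.61 local [ 1.1 51.2] 137.69909603884764
cap_face 0.8 local [ 3.4 67.4] 65.1396452991637
jaw_tab 0.4 local [ 5.4 54.1] 134.38760554884675
cap_face 0.61 local [ 1.2 70.2] 57.53129869811801
15.75 [492.2  40.7 113.9] [-0.3  0.2 -0.4]
```

View pics/side9.png

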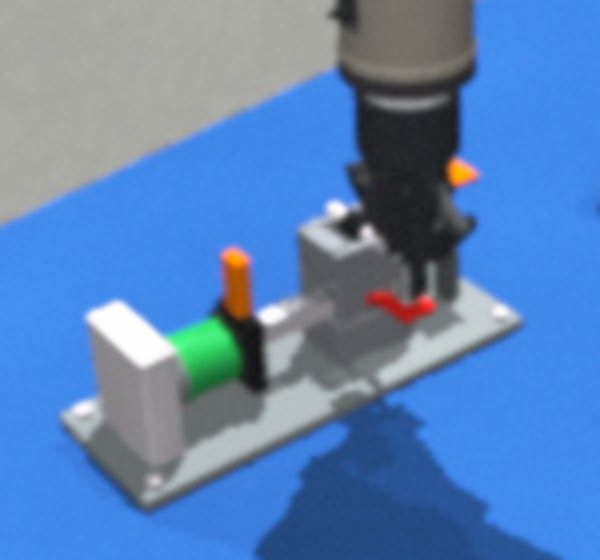

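The tab looks slightly farther back after the lift-off. I'll compare its pixels across the saved views.

```bash
python3 - <<'E'
import cv2,numpy as np
for i in range(4,10):
    im=cv2.imread(f"pics/side{i}.png"); h=cv2.cvtColor(im,cv2.COLOR_BGR2HSV); H,S,V=[h[...,k].astype(int) for k in range(3)]
    o=(H>5)&(H<22)&(S>150)&(V>100); o[:,320:]=0; v,u=np.nonzero(o)
    g=(H>50)&(H<85)&(S>120); gv,gu=np.nonzero(g)
    print(i,"tab",u.mean().round(1),v.mean().round(1),"green",gu.mean().round(1),gv.mean().round(1),np.percentile(gu,[1,99]),len(gu))
ims=[cv2.resize(cv2.imread(f"pics/side{i}.png")[220:420,140:320],None,fx=1.5*1,fy=1.5) for i in (7,8,9)]
cv2.imwrite("pics/cmp.png",np.hstack(ims)[:, :800])
E
```

```text
4 tab 251.5 279.0 green 221.1 347.8 [181. 254.] 3804
5 tab 245.6 281.3 green 221.2 348.3 [181. 255.] 3789
6 tab 239.0 284.3 green 214.5 351.1 [175. 248.] 3800
7 tab 232.3 287.0 green 210.0 353.3 [174. 242.] 3663
8 tab 230.9 287.8 green 210.0 353.3 [174. 242.] 3648
9 tab 236.5 285.6 green 209.6 353.1 [174. 242.] 3618
```

View pics/cmp.png

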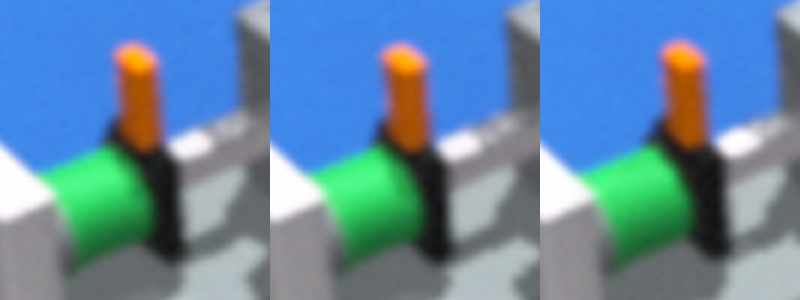

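```bash
python3 - <<'E'
from h import *
o=get_obs();print(o["t"],o["ee_pos"],o["ft_force"])
f=grab_frame("side"); P=cloud(f); m=near(P,f["depth"])
hsv=cv2.cvtColor(f["img"],cv2.COLOR_RGB2HSV); H,S,V=[hsv[...,i].astype(int) for i in range(3)]
k=m&((H<5)|(H>175))&(S>150)&(V>60)&(P[...,2]>60); X=P[k]; print(len(X),np.median(X,0),np.percentile(X[:,2],[5,50,95]),w(f,place_of(f,"release_pad")[0]["point"]))
big=cv2.resize(f["img"][175:240,270:350],None,fx=9,fy=9,interpolation=cv2.INTER_CUBIC)
cv2.imwrite("pics/rel.png",big[:,:,::-1])
E
```

```text
15.75 [492.2  40.7 113.9] [-0.3  0.2 -0.4]
70 [495.   42.6  92.4] [79.8 92.4 95.9] [497.6  41.   92. ]
```

View pics/rel.png

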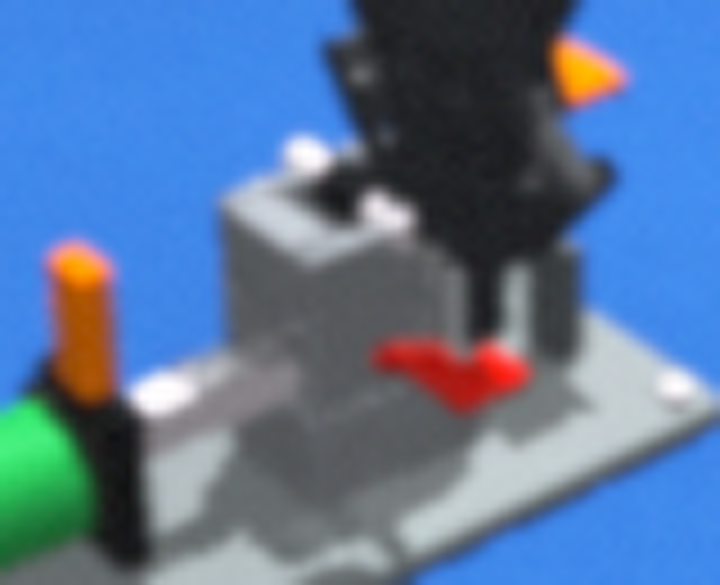

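The lever is still up at 92 mm. The cap hasn't moved since seating; only the rubber pad and the unlatched partial stroke relaxed. Now I'll press the release.

```bash
python3 -m crank '[{"fingers":-1,"dx":0,"dy":0,"dz":0.1,"roll":0},{"fingers":-1,"dx":0,"dy":0,"dz":0.18,"roll":0},{"fingers":-1,"dx":0,"dy":0,"dz":0.26,"roll":0},{"fingers":-1,"dx":0,"dy":-0.02,"dz":0.32,"roll":0}]'| grep -E "t:|ee_pos|force"
python3 -m crank '[{"fingers":-1,"dx":0,"dy":-0.02,"dz":0.06,"roll":0},{"fingers":-1,"dx":0,"dy":-0.04,"dz":0.1,"roll":0}]'| grep -E "t:|ee_pos|force"
python3 -m crank '[{"fingers":-1,"dx":0,"dy":0,"dz":0.04,"roll":0},{"fingers":-1,"dx":0,"dy":0,"dz":0.04,"roll":0}]'| grep -E "t:|ee_pos|force"
```

```text
t: 16.25
ee_pos: [489.1, 41.0, 96.3]
eef_rot: [[0.157, 0.988, -0.003], [0.988, -0.157, -0.0], [-0.001, -0.003, -1.0]]
ft_force: [-10.3, 1.2, 12.3]
t: 16.45
ee_pos: [487.5, 41.3, 91.4]
eef_rot: [[0.157, 0.988, -0.002], [0.988, -0.157, -0.0], [-0.001, -0.002, -1.0]]
ft_force: [-6.8, 0.6, 11.6]
t: 16.65
ee_pos: [487.1, 41.3, 89.3]
eef_rot: [[0.157, 0.988, -0.003], [0.988, -0.157, -0.0], [-0.001, -0.003, -1.0]]
ft_force: [-8.5, 1.9, 8.1]
```

No hard stop felt yet, so I'll continue in small steps.

```bash
python3 -m crank '[{"fingers":-1,"dx":0,"dy":0,"dz":0.03,"roll":0},{"fingers":-1,"dx":0,"dy":0,"dz":0.03,"roll":0}]'| grep -E "t:|ee_pos|force"
python3 -m crank '[{"fingers":-1,"dx":0,"dy":0,"dz":0.03,"roll":0},{"fingers":-1,"dx":0,"dy":0,"dz":0.03,"roll":0}]'| grep -E "t:|ee_pos|force"
python3 -m crank '[{"fingers":-1,"dx":0,"dy":0,"dz":0.02,"roll":0},{"fingers":-1,"dx":0,"dy":0,"dz":0.02,"roll":0}]'| grep -E "t:|ee_pos|force"
```

```text
t: 16.85
ee_pos: [487.4, 41.4, 88.6]
eef_rot: [[0.157, 0.988, -0.002], [0.988, -0.157, -0.001], [-0.001, -0.002, -1.0]]
ft_force: [-15.7, 0.8, 28.9]
t: 17.05
ee_pos: [487.6, 41.4, 88.1]
eef_rot: [[0.157, 0.988, -0.001], [0.988, -0.157, -0.001], [-0.001, -0.001, -1.0]]
ft_force: [-22.6, -0.2, 52.5]
t: 17.25
ee_pos: [487.8, 41.5, 87.8]
eef_rot: [[0.157, 0.988, -0.001], [0.988, -0.157, -0.001], [-0.002, -0.001, -1.0]]
ft_force: [-28.1, -1.3, 67.9]
```

The hard stop is firm (68 N at the fingertips, no further travel). I'll lift and go to the +y side of the tab, staying above the cap.

```bash
python3 -m crank '[{"fingers":-1,"dx":0,"dy":0,"dz":-0.3,"roll":0},{"fingers":-1,"dx":0,"dy":0,"dz":-1.2,"roll":0},{"fingers":-1,"dx":0,"dy":0,"dz":-2.0,"roll":0},{"fingers":-1,"dx":0,"dy":0,"dz":-2.0,"roll":0},{"fingers":-1,"dx":0.8,"dy":0.5,"dz":-2.0,"roll":0},{"fingers":-1,"dx":1.5,"dy":1.0,"dz":-2.0,"roll":0},{"fingers":-1,"dx":2.2,"dy":1.5,"dz":-2.0,"roll":0},{"fingers":-1,"dx":2.57,"dy":1.69,"dz":-2.0,"roll":0},{"fingers":-1,"dx":2.57,"dy":1.69,"dz":-2.0,"roll":0},{"fingers":-1,"dx":2.57,"dy":1.69,"dz":-1.8,"roll":0}]'| grep -E "t:|ee_pos|force"
python3 - <<'E'
from h import *
f=grab_frame("side")
big=cv2.resize(f["img"][140:280,220:370],None,fx=4,fy=4,interpolation=cv2.INTER_CUBIC)
cv2.imwrite("pics/side10.png",big[:,:,::-1])
P=cloud(f); m=near(P,f["depth"])
hsv=cv2.cvtColor(f["img"],cv2.COLOR_RGB2HSV); H,S,V=[hsv[...,i].astype(int) for i in range(3)]
k=m&((H<5)|(H>175))&(S>150)&(V>60)&(P[...,2]>60); X=P[k]; print(len(X),np.median(X,0),w(f,place_of(f,"release_pad")[0]["point"]),w(f,place_of(f,"jaw_tab")[0]["point"]))
E
```

```text
t: 18.25
ee_pos: [592.4, 155.1, 175.6]
eef_rot: [[0.157, 0.988, 0.001], [0.988, -0.157, 0.0], [0.0, 0.0, -1.0]]
ft_force: [-0.6, -0.2, -0.6]
100 [494.9  39.7  77.1] [491.2  42.5  76.2] [587.2 124.6 134.6]
```

View pics/side10.png

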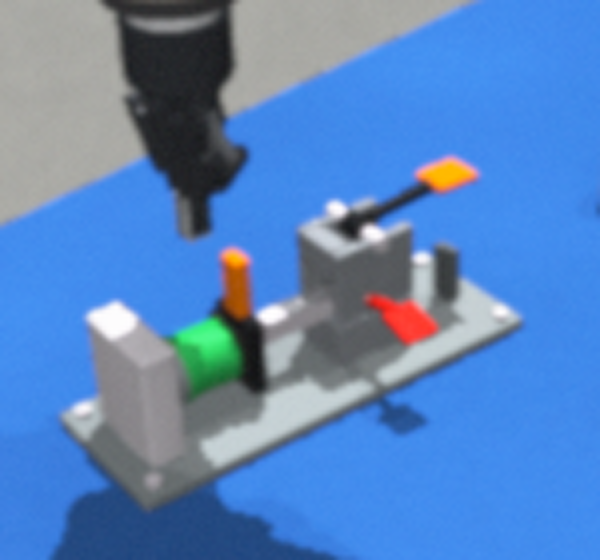

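The lever reads 77 mm, so it is fully down. The fingers are clear on the cap side of the tab. I'll lower and begin the push back.

```bash
python3 -m crank '[{"fingers":-1,"dx":0,"dy":0,"dz":0.4,"roll":0},{"fingers":-1,"dx":0,"dy":0,"dz":0.8,"roll":0},{"fingers":-1,"dx":0,"dy":0,"dz":1.0,"roll":0},{"fingers":-1,"dx":0,"dy":0,"dz":1.1,"roll":0},{"fingers":-1,"dx":0,"dy":0,"dz":1.15,"roll":0},{"fingers":-1,"dx":0,"dy":0,"dz":1.15,"roll":0}]'| grep -E "t:|ee_pos|force"
python3 -m crank '[{"fingers":-1,"dx":-0.1,"dy":0,"dz":0,"roll":0},{"fingers":-1,"dx":-0.2,"dy":0,"dz":0,"roll":0},{"fingers":-1,"dx":-0.3,"dy":0,"dz":0,"roll":0},{"fingers":-1,"dx":-0.4,"dy":0,"dz":0,"roll":0},{"fingers":-1,"dx":-0.5,"dy":0,"dz":0,"roll":0}]'| grep -E "t:|ee_pos|force"
python3 look.py side11
```

```text
t: 19.0
ee_pos: [592.4, 154.7, 118.7]
eef_rot: [[0.158, 0.988, 0.0], [0.988, -0.158, 0.0], [0.0, 0.0, -1.0]]
ft_force: [0.0, 0.4, 1.0]
t: 19.5
ee_pos: [588.5, 130.0, 118.8]
eef_rot: [[0.157, 0.988, 0.001], [0.988, -0.157, 0.001], [0.001, 0.001, -1.0]]
ft_force: [0.3, 3.8, 2.6]
jaw_tab 0.81 local [ 2.7 35.8] 138.48658406251968
19.8 [588.2 129.9 118.2] [-0.7  0.1 -0.1]
```

View pics/side11.png

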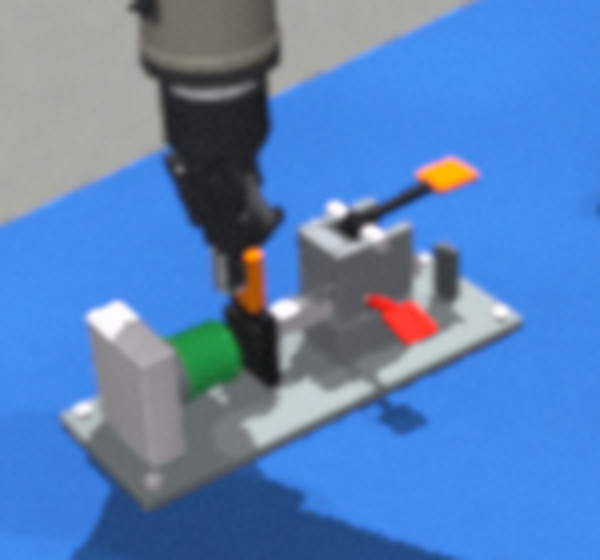

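```bash
python3 -m crank '[{"fingers":-1,"dx":-0.1,"dy":0,"dz":0,"roll":0},{"fingers":-1,"dx":-0.2,"dy":0,"dz":0,"roll":0},{"fingers":-1,"dx":-0.28,"dy":0,"dz":0,"roll":0},{"fingers":-1,"dx":-0.36,"dy":0,"dz":0,"roll":0}]'| grep -E "t:|ee_pos|force"
python3 -m crank '[{"fingers":-1,"dx":-0.05,"dy":0,"dz":0,"roll":0},{"fingers":-1,"dx":-0.08,"dy":0,"dz":0,"roll":0}]'| grep -E "t:|ee_pos|force"
python3 -m crank '[{"fingers":-1,"dx":-0.04,"dy":0,"dz":0,"roll":0},{"fingers":-1,"dx":-0.04,"dy":0,"dz":0,"roll":0}]'| grep -E "t:|ee_pos|force"
```

```text
t: 20.2
ee_pos: [585.3, 112.1, 118.3]
eef_rot: [[0.157, 0.988, -0.0], [0.988, -0.157, 0.0], [0.0, -0.0, -1.0]]
ft_force: [-0.9, 3.2, 0.2]
t: 20.4
ee_pos: [584.7, 107.9, 118.3]
eef_rot: [[0.158, 0.987, -0.0], [0.987, -0.158, -0.0], [-0.0, -0.0, -1.0]]
ft_force: [-1.0, 3.2, -0.6]
t: 20.6
ee_pos: [584.5, 105.9, 118.3]
eef_rot: [[0.158, 0.987, -0.0], [0.987, -0.158, -0.0], [-0.0, -0.0, -1.0]]
ft_force: [0.2, 0.2, 0.1]
```

```bash
python3 -m crank '[{"fingers":-1,"dx":-0.04,"dy":0,"dz":0,"roll":0},{"fingers":-1,"dx":-0.06,"dy":0,"dz":0,"roll":0}]'| grep -E "t:|ee_pos|force"
python3 -m crank '[{"fingers":-1,"dx":-0.04,"dy":0,"dz":0,"roll":0},{"fingers":-1,"dx":-0.04,"dy":0,"dz":0,"roll":0}]'| grep -E "t:|ee_pos|force"
python3 look.py side12
```

```text
t: 20.8
ee_pos: [584.1, 103.3, 118.4]
eef_rot: [[0.157, 0.988, 0.0], [0.988, -0.157, 0.0], [0.0, 0.0, -1.0]]
ft_force: [0.1, 2.4, -0.6]
t: 21.0
ee_pos: [583.7, 100.9, 118.4]
eef_rot: [[0.158, 0.987, -0.0], [0.987, -0.158, -0.0], [-0.0, 0.0, -1.0]]
ft_force: [-0.3, 0.1, -0.1]
jaw_tab 0.75 local [4.  8.5] 136.40412173172103
cap_face 0.56 local [ 2.3 64.5] 60.140840490664345
jaw_tab 0.53 local [-199.4  219. ] 0.7716584585884902
21.3 [583.7 101.2 118.3] [ 0.1 -0.1 -0.3]
```

View pics/side12.png

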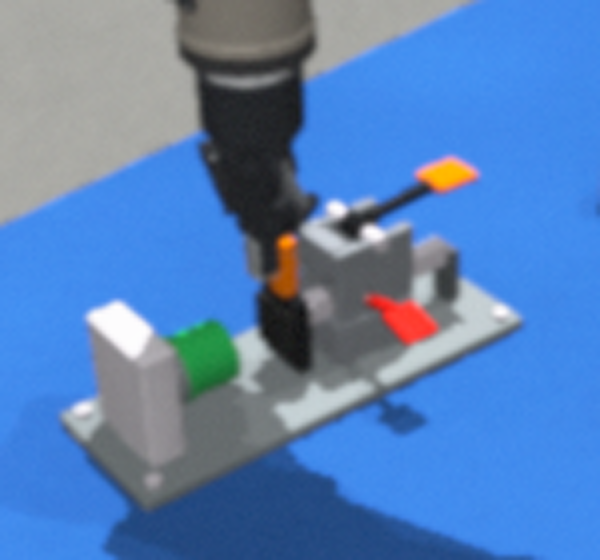

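No stop felt yet, since the force is only sliding friction. I'll keep pushing in small steps.

```bash
python3 -m crank '[{"fingers":-1,"dx":-0.04,"dy":0,"dz":0,"roll":0},{"fingers":-1,"dx":-0.06,"dy":0,"dz":0,"roll":0}]'| grep -E "t:|ee_pos|force"
python3 -m crank '[{"fingers":-1,"dx":-0.04,"dy":0,"dz":0,"roll":0},{"fingers":-1,"dx":-0.06,"dy":0,"dz":0,"roll":0}]'| grep -E "t:|ee_pos|force"
python3 -m crank '[{"fingers":-1,"dx":-0.03,"dy":0,"dz":0,"roll":0},{"fingers":-1,"dx":-0.04,"dy":0,"dz":0,"roll":0}]'| grep -E "t:|ee_pos|force"
```

```text
t: 21.5
ee_pos: [583.3, 98.6, 118.4]
eef_rot: [[0.157, 0.988, 0.0], [0.988, -0.157, 0.0], [0.0, 0.0, -1.0]]
ft_force: [0.0, 2.4, -0.7]
t: 21.7
ee_pos: [583.1, 97.5, 118.5]
eef_rot: [[0.156, 0.988, 0.001], [0.988, -0.156, 0.003], [0.003, 0.001, -1.0]]
ft_force: [2.9, 15.4, -6.3]
t: 21.9
ee_pos: [583.0, 97.4, 118.5]
eef_rot: [[0.155, 0.988, 0.002], [0.988, -0.155, 0.005], [0.005, 0.001, -1.0]]
ft_force: [6.0, 22.7, -11.4]
```

The stop is reached: 23 N and no movement. I'll back off from the tab and rise clear.

```bash
python3 -m crank '[{"fingers":-1,"dx":0.1,"dy":0,"dz":0,"roll":0},{"fingers":-1,"dx":0.3,"dy":0,"dz":0,"roll":0},{"fingers":-1,"dx":0.4,"dy":0,"dz":0,"roll":0},{"fingers":-1,"dx":0.4,"dy":0,"dz":-0.4,"roll":0},{"fingers":-1,"dx":0.4,"dy":0,"dz":-1.2,"roll":0},{"fingers":-1,"dx":0.4,"dy":0,"dz":-2.2,"roll":0},{"fingers":-1,"dx":0.4,"dy":0,"dz":-3,"roll":0},{"fingers":-1,"dx":0.4,"dy":0,"dz":-3,"roll":0}]'| grep -E "t:|ee_pos|force"
python3 look.py side13; python3 - <<'E'
from h import *
f=grab_frame("top")
print("rel",w(f,place_of(f,"release_pad")[0]["point"]))
save(f,"top13")
E
```

```text
t: 22.7
ee_pos: [587.7, 114.1, 274.3]
eef_rot: [[0.158, 0.987, 0.008], [0.987, -0.158, 0.001], [0.002, 0.008, -1.0]]
ft_force: [0.6, 0.3, -0.5]
jaw_tab 0.83 local [2.8 7.3] 136.0606361946932
cap_face 0.51 local [ 3.  62.9] 61.17613608939803
23.0 [585.1 113.1 267.1] [-0.2  0.5  0. ]
rel [418.2 322.1   2.2]
```

View pics/side13.png

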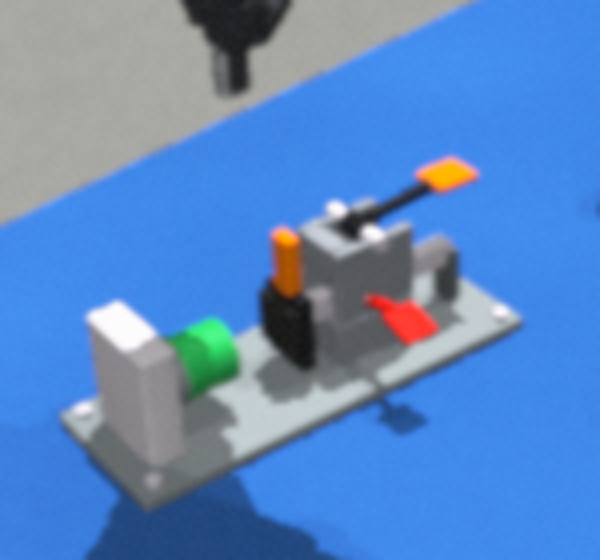

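View pics/top13.png

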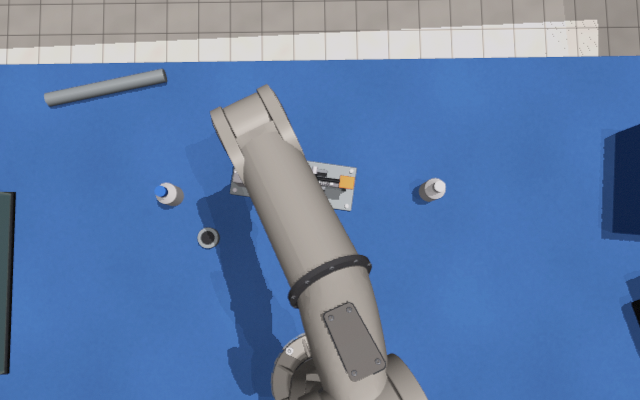

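```bash
python3 - <<'E'
import cv2,numpy as np
for i in (8,9,13):
    im=cv2.imread(f"pics/side{i}.png"); h=cv2.cvtColor(im,cv2.COLOR_BGR2HSV); H,S,V=[h[...,k].astype(int) for k in range(3)]
    g=(H>50)&(H<85)&(S>120); gv,gu=np.nonzero(g)
    print(i,np.percentile(gu,[1,99]),np.percentile(gv,[1,99]),len(gu))
ims=[cv2.resize(cv2.imread(f"pics/side{i}.png")[280:430,120:270],None,fx=2.6,fy=2.6) for i in (8,13)]
cv2.imwrite("pics/cmp2.png",np.hstack(ims))
E
```

```text
8 [174. 242.] [319. 389.] 3648
9 [174. 242.] [319. 389.] 3618
13 [175. 235.] [322. 390.] 3121
```

View pics/cmp2.png

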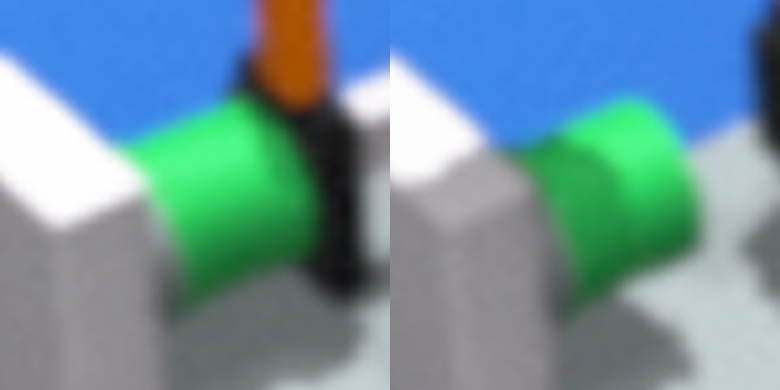

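The cap's right edge looks a few pixels different, so I'll check when it changed: shading, or a real shift.

```bash
python3 - <<'E'
import cv2,numpy as np
for i in range(4,14):
    im=cv2.imread(f"pics/side{i}.png"); h=cv2.cvtColor(im,cv2.COLOR_BGR2HSV); H,S,V=[h[...,k].astype(int) for k in range(3)]
    g=(H>50)&(H<85)&(S>90)&(V>40); gv,gu=np.nonzero(g)
    o=[]
    for r in (330,340,350,360,370,380):
        x=np.nonzero(g[r,100:320])[0]+100; o.append((x.min(),x.max()))
    print(i,*o)
ims=[cv2.resize(cv2.imread(f"pics/side{i}.png")[300:400,150:270],None,fx=3.2,fy=3.2) for i in (9,10)]
ims2=[cv2.resize(cv2.imread(f"pics/side{i}.png")[300:400,150:270],None,fx=3.2,fy=3.2) for i in (11,12)]
cv2.imwrite("pics/cmp3.png",np.vstack([np.hstack(ims),np.hstack(ims2)])[:600])
E
```

```text
4 (np.int64(182), np.int64(250)) (np.int64(182), np.int64(254)) (np.int64(192), np.int64(257)) (np.int64(198), np.int64(257)) (np.int64(201), np.int64(252)) (np.int64(202), np.int64(230))
5 (np.int64(182), np.int64(249)) (np.int64(182), np.int64(254)) (np.int64(192), np.int64(257)) (np.int64(198), np.int64(257)) (np.int64(201), np.int64(254)) (np.int64(202), np.int64(230))
6 (np.int64(184), np.int64(241)) (np.int64(171), np.int64(246)) (np.int64(183), np.int64(249)) (np.int64(188), np.int64(251)) (np.int64(192), np.int64(249)) (np.int64(194), np.int64(230))
7 (np.int64(184), np.int64(233)) (np.int64(169), np.int64(239)) (np.int64(178), np.int64(243)) (np.int64(181), np.int64(245)) (np.int64(186), np.int64(244)) (np.int64(189), np.int64(237))
8 (np.int64(184), np.int64(234)) (np.int64(169), np.int64(238)) (np.int64(177), np.int64(243)) (np.int64(181), np.int64(245)) (np.int64(186), np.int64(244)) (np.int64(190), np.int64(239))
9 (np.int64(184), np.int64(234)) (np.int64(169), np.int64(238)) (np.int64(177), np.int64(243)) (np.int64(181), np.int64(244)) (np.int64(186), np.int64(244)) (np.int64(190), np.int64(230))
10 (np.int64(184), np.int64(234)) (np.int64(168), np.int64(238)) (np.int64(177), np.int64(243)) (np.int64(182), np.int64(245)) (np.int64(186), np.int64(244)) (np.int64(189), np.int64(231))
11 (np.int64(190), np.int64(234)) (np.int64(167), np.int64(239)) (np.int64(177), np.int64(243)) (np.int64(182), np.int64(245)) (np.int64(186), np.int64(241)) (np.int64(189), np.int64(230))
12 (np.int64(189), np.int64(224)) (np.int64(168), np.int64(231)) (np.int64(177), np.int64(235)) (np.int64(182), np.int64(237)) (np.int64(186), np.int64(237)) (np.int64(190), np.int64(228))
13 (np.int64(186), np.int64(227)) (np.int64(167), np.int64(233)) (np.int64(177), np.int64(236)) (np.int64(181), np.int64(238)) (np.int64(186), np.int64(237)) (np.int64(189), np.int64(224))
```

View pics/cmp3.png

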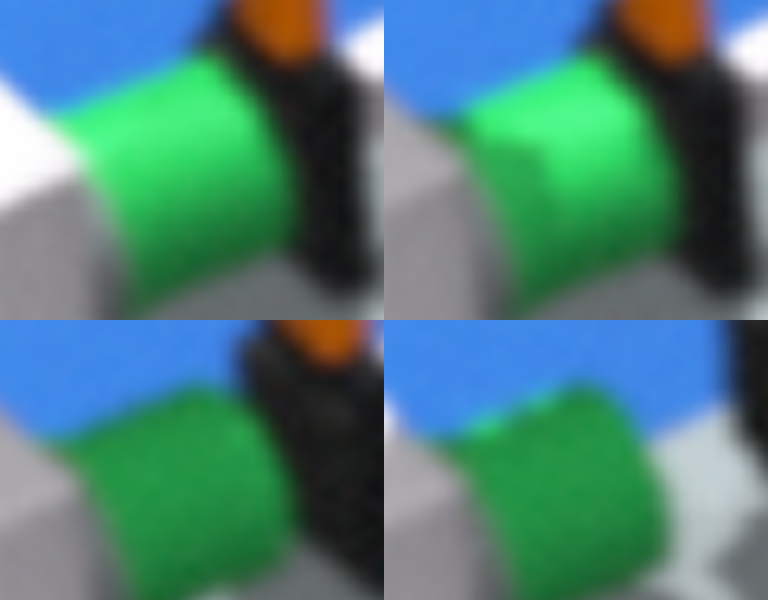

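The cap's collar-side edge hasn't moved since stroke 7. The change on the other edge is image blending against the bright background once the dark jaw moved away. Handing in.

```bash
python3 -c "
from h import *
print(close_job()); o=get_obs(); print(o['t'],o['ft_force'])"
```

```text
the job is handed in; nothing more can be done
None
the job is handed in; nothing more can be done
```

The cap is home against the collar, the release lever is pressed fully down, and the jaw is all the way back. I handed the job in at about 23 s of the 64 s allowed, with the gripper clear of everything.

**Seating the cap:** I pumped seven full strokes and one partial stroke. The pad force held at 8–10 N while the cap slid, then rose steadily. I stopped at 13.2 N, a little past the 12.5 N target and below the 18 N at which the cap is crushed. The cap did not move in the pictures from the end of stroke 7 onwards.

**Releasing and sliding back:**
- **Lever:** I pressed it to its hard stop, reaching about 68 N at the fingertips. A picture taken afterwards put its pad at about 77 mm, which is fully down.
- **Jaw:** I pushed it back by its tab until it met its stop at 23 N with no further movement.

**Checks that disagreed:**
- **Jaw relaxing:** When I lifted off the trigger after the partial stroke, the jaw eased back about 5 mm before I touched the release. So it was probably only touching the cap lightly by then. The firm bearing was while the trigger was held.
- **Cap edge:** The jaw-side edge of the cap looked a few pixels different in the last pictures. I put this down to the dark jaw no longer being behind it, because the edge at the collar had not moved.
- **Last top view:** The arm hid the lever, so the network's reading for it there was false. I relied on the side view instead.

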